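# Snap down the cover studs of a light fixture in order

## Robot

A 6-joint arm with a two-finger parallel gripper is mounted at the origin on the work surface. World frame = base frame: x ahead of the robot, y to its left, z up, the work surface at z = 0. Lengths are in m, angles in rad, forces in N, time in s.
With the tool pointing down it reaches from about 0.275 to 0.875 m from the base axis. Payload 12.5 kg.
Tool frame: the origin (TCP) lies on the centre line of the jaws, within the pads' length; the fingertips stand r.finger_overhang ahead of it and the grasp point (between the pads) lies 3 mm ahead of it (r.finger_overhang is the distance from the TCP to the fingertips, in m); z points along the fingers, y is the line along which they close (so a half turn about z gives the same grasp; the last joint's range is limited). The gripper opens to 85 mm and grips with 20 to 120 N. Pads are 22 mm wide; open, the fingers measure 114 mm over their backs; the gripper's body (76 mm by 85 mm) begins 54 mm behind the grasp point. The pads swing forward as they close: fully open they stand 13 mm farther back than shut.
Start: joints at [1.032, 0.351, 1.652, -0, 1.139, -0.085], TCP at [0.241, 0.494, 0.233] pointing down, gripper open.
Joint ranges: [-2.75, 2.75], [-0.79, 2.1], [0.01, 2.65], [-1.57, 4.71], [0.07, 3.14], [-2.87, 2.87]. Speed limits (rad/s): [2.22, 2.22, 2.79, 3.14, 3.14, 3.14].

## Interface

Orientations are given as a unit quaternion [x, y, z, w].
In Python, from cell import r, optics gives the robot as it stands. The module is installed in compiled form; this text tells all that it offers. Calls block until the motion is done:
- r.move_to(position, orientation): joint-space move of the TCP to a pose.
- r.move_linear(position, rot=None, vel=0.15): straight line of the TCP; rot=None keeps the orientation; vel is the mean speed in m/s.
- r.set_joints(angles): joint-space move.
- r.set_gripper(opening, squeeze=None): opening from 0.0 (shut) to 1.0 (fully open); squeeze is the grip in N (None keeps the last); returns when the fingers have stopped.
- r.sleep(seconds).
- r.inverse_kinematics(position, orientation): joint angles nearest the present ones, or None.
- optics.get_image(name): name is "side" or "top"; returns a dict with "pixels" (384x512x3 uint8, red, green, blue), "depth" (384x512 float32, m along the optical axis (not along the pixel's ray), 0 where there is no reading), "fx", "fy", "cx", "cy" (pixels), "camera_from_world" (4x4, takes a point from world to camera coordinates). Camera axes: x right, y down, z forward; pixel columns grow to the right and rows downward; lengths in m; the calibration is good to about 2 mm. A picture is of the moment at which its call begins.
A pose or a line that the arm cannot do raises r.PlanningError and nothing moves.
- r.hand_in(): hands the job in; it is judged then, once.
Readings, each from a call of its own:
- r.current_t(): time.
- r.current_q(): joint angles.
- r.current_qvel(): joint speeds.
- r.current_effort(): joint torques, N m.
- r.current_tool_pos(): TCP position.
- r.current_ee_rot(): TCP orientation.
- r.current_contact_force(): force on the tool from outside, world axes, zero at the start.
- r.current_torque(): the same for the moment, N m.
- r.current_opening(): opening from 0.0 (shut) to 1.0 (fully open).
- r.current_finger_force(): force on a finger pad.
Only numpy, scipy, OpenCV 4.12 (cv2) and the standard library are available. Lean on these libraries where they do the work, as an engineer would, in place of code of your own. Each camera call takes 0.05 s, during which the arm holds its last target. There are 200 camera calls.

## Task

Fasten the cover of the light fixture: with the fingertips, gently press its snap studs down one after another, first the red, then the yellow, then the blue, each until its head sits fully home on its rubber washer. Leave the green stud standing as it is, pull none of them up, and leave the spray bottle, the screwdriver and the small metal can where they are; nothing is to be picked up.

Things in the scene. Friction and masses are not known exactly. Their poses are not given: they have to be found in the camera images.
- fixture: Grey light fixture, 190 (x; 210 at the darker end caps) by 424 (y) by 100 mm high, fastened to the bench, a low clamp foot beyond each end, with a flat light cover carrying four mushroom-shaped snap studs at least 80 mm apart (places vary). Origin: centre of its underside, y along its length; cover face 100 mm above it; must not be pushed with more than 20 N.
- stud_red (a joint): How far the red stud is pressed down, m: starts between 0 and 0.0015, 0.010 is fully home, minus values mean pulled up (at most -0.006). It slides straight down against a steady rub of about 3 N and stays where it is left; at 0.010 it meets its rubber washer, which yields about 1 mm per 4 N, springs back, and should not be pushed with more than 20 N.
- stud_red_top (a point): Centre of the upper face of the red stud's flat round head (32 mm across, 7 mm thick); it moves with the stud: 22 mm above the cover at joint 0, 12 mm when fully home. z up.
- stud_yellow (a joint): How far the yellow stud is pressed down, m: starts between 0 and 0.0015, 0.010 is fully home, minus values mean pulled up (at most -0.006). It slides straight down against a steady rub of about 3 N and stays where it is left; at 0.010 it meets its rubber washer, which yields about 1 mm per 4 N, springs back, and should not be pushed with more than 20 N.
- stud_yellow_top (a point): Centre of the upper face of the yellow stud's flat round head (32 mm across, 7 mm thick); it moves with the stud: 22 mm above the cover at joint 0, 12 mm when fully home. z up.
- stud_blue (a joint): How far the blue stud is pressed down, m: starts between 0 and 0.0015, 0.010 is fully home, minus values mean pulled up (at most -0.006). It slides straight down against a steady rub of about 3 N and stays where it is left; at 0.010 it meets its rubber washer, which yields about 1 mm per 4 N, springs back, and should not be pushed with more than 20 N.
- stud_blue_top (a point): Centre of the upper face of the blue stud's flat round head (32 mm across, 7 mm thick); it moves with the stud: 22 mm above the cover at joint 0, 12 mm when fully home. z up.
- stud_green (a joint): How far the green stud is pressed down, m: starts between 0 and 0.0015, 0.010 is fully home, minus values mean pulled up (at most -0.006). It slides straight down against a steady rub of about 3 N and stays where it is left; at 0.010 it meets its rubber washer, which yields about 1 mm per 4 N, springs back, and should not be pushed with more than 20 N.
- stud_green_top (a point): Centre of the upper face of the green stud's flat round head (32 mm across, 7 mm thick); it moves with the stud: 22 mm above the cover at joint 0, 12 mm when fully home. z up.
- bottle: Loose white spray bottle with a blue head, 68 mm across, 176 mm tall, standing on the bench beyond the fixture's +y end. Origin: centre of its underside.
- screwdriver: Loose screwdriver lying on the bench along the fixture's side nearest the robot. About 200 mm long, red handle 26 mm thick. Origin at its underside, mid-length; x runs along it to the tip.
- can: Loose small aluminium capacitor can, 26 mm across, 37 mm tall, standing on the cover near its far (+x) edge. Origin: centre of its underside.
Mind the look-alikes: they are no part of the job. Leave any orange or turquoise look-alike of the screwdriver alone.

How it is judged:
On the way, in this order (a step that is already met when the one before it is completed fails the run):
1. the red stud is pressed home (value of joint stud_red above 0.0075 m), for 0.2 s.
2. the yellow stud is pressed home (value of joint stud_yellow above 0.0075 m), for 0.2 s.
3. the blue stud is pressed home (value of joint stud_blue above 0.0075 m), for 0.2 s.
At the end, for the whole second after the job is handed in: The red, yellow and blue studs are home (joint above 7.5 mm of 10 mm), the green stud is still up (below 3 mm), and the bottle, screwdriver and can rest within 15 mm of where they started (value of joint each of stud_red, stud_yellow, stud_blue above 0.0075 m and value of joint stud_green below 0.003 m and distance of each of bottle, screwdriver, can from where it was at the start of the episode below 0.015 m and linear speed of each of bottle, screwdriver, can below 0.02 m/s); the robot touches nothing.
It fails at once if the yellow or blue stud was pressed (over 4 mm) before the one ahead of it was home (7.5 mm) ((value of joint stud_yellow above 0.004 m and not (value of joint stud_red above 0.0075 m)) or (value of joint stud_blue above 0.004 m and not (value of joint stud_yellow above 0.0075 m))).
It fails at once if the green stud was pressed (over 3 mm), or a stud was pulled up (over 2.5 mm) (value of joint stud_green above 0.003 m or value of joint any of stud_red, stud_yellow, stud_blue, stud_green below -0.0025 m).
It fails at once if a stud or the fixture was pushed with more than 20 N (contact force between the fingers and stud_red above 20 N or contact force between the fingers and stud_yellow above 20 N or contact force between the fingers and stud_blue above 20 N or contact force between the fingers and stud_green above 20 N or contact force between the fingers and fixture above 20 N).
It fails at once if the bottle, screwdriver or can was moved by more than 15 mm (distance of any of bottle, screwdriver, can from where it was at the start of the episode above 0.015 m).
It fails at once if the bottle, screwdriver or can was lifted or tipped (angle between any of bottle, can's own z axis and vertical above 0.3 rad or height (world z) of bottle above 0.012 m or height (world z) of screwdriver above 0.02 m or height (world z) of can above 0.112 m).
It also fails if it takes over 43 s, if anything falls off the work surface, if the arm or the gripper's body presses on something with over 40 N, if the wrist force passes 120 N, or if a joint passes its speed limit or range.

## Working session

There is one attempt and no reset: what is moved stays moved. The work goes in short steps, each a Python script; the robot and the scene stay as the last script left them, time stands still between calls to the robot, and variables do not carry over. Pictures are saved under pics/ and viewed, at most 10 in all, crops included, and the job is handed in when it is done.

```bash
mkdir -p pics; python3 - <<'E'
from cell import r, optics
import cv2,numpy as np,pickle
for n in("top","side"):
    d=optics.get_image(n);pickle.dump(d,open(n+".pkl","wb"))
    cv2.imwrite(f"pics/{n}0.png",d["pixels"][:,:,::-1])
    T=np.linalg.inv(d["camera_from_world"]);print(n,d["fx"],T.round(3).tolist())
print(r.finger_overhang,r.current_tool_pos(),r.current_ee_rot(),r.current_t(),r.current_contact_force())
E
```

```text
top 378.5542752205497 [[-0.013, -0.995, 0.102, 0.313], [-1.0, 0.014, 0.012, -0.008], [-0.013, -0.102, -0.995, 1.122], [0.0, 0.0, 0.0, 1.0]]
side 402.2872061529478 [[0.789, -0.47, 0.396, -0.068], [-0.614, -0.602, 0.51, -0.635], [-0.002, -0.646, -0.764, 1.047], [0.0, 0.0, 0.0, 1.0]]
0.022 [0.24094182 0.49409909 0.23222551] [ 2.24962003e-01  9.74367408e-01 -4.74761317e-04 -1.60340485e-04] 0.1 [-0.59766467  0.28329628 -0.16188653]
```

View pics/top0.png

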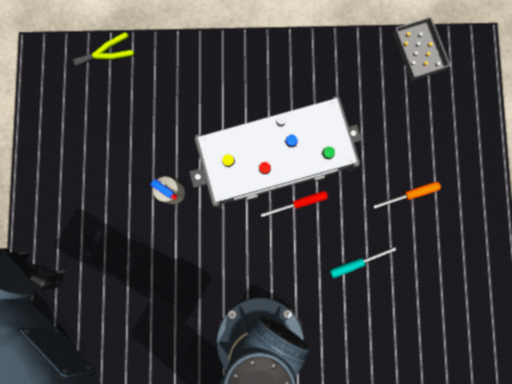

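View pics/side0.png

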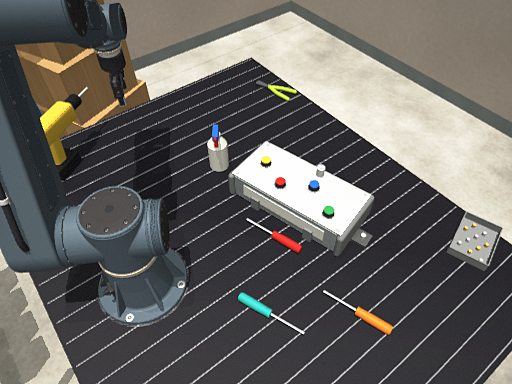

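Top view shows yellow (228,160), red (265,168), blue (291,141), green (329,153) and the can (280,122). In the side view they are at (266,160), (280,182), (314,185), (329,211), and nothing hides them.

```bash
cat > h.py <<'E'
import cv2,numpy as np
H={"red":(0,8),"yellow":(22,35),"blue":(100,125),"green":(50,80)}
SEED={"top":{"yellow":(228,160),"red":(265,168),"blue":(291,141),"green":(329,153)},
"side":{"yellow":(266,160),"red":(280,182),"blue":(314,185),"green":(329,211)}}
def ray(d,u,v):
    T=np.linalg.inv(d["camera_from_world"])
    return T[:3,3],T[:3,:3]@[(u-d["cx"])/d["fx"],(v-d["cy"])/d["fy"],1]
def find(d,n,z=0.121):
    hsv=cv2.cvtColor(d["pixels"],cv2.COLOR_RGB2HSV);out={}
    for c,(a,b) in H.items():
        m=cv2.inRange(hsv,(a,130,90),(b,255,255))
        k,l,st,ce=cv2.connectedComponentsWithStats(m)
        i=1+np.argmin(np.linalg.norm(ce[1:]-SEED[n][c],axis=1))
        o,w=ray(d,*ce[i]);p=o+w*(z-o[2])/w[2]
        ii=l==i;out[c]=(ce[i],st[i,4],p,o,w/np.linalg.norm(w),np.median(d["depth"][ii]))
    return out
E
python3 - <<'E'
import pickle,numpy as np
from h import *
D={n:pickle.load(open(n+".pkl","rb")) for n in("top","side")}
F={n:find(D[n],n) for n in D}
for c in H:
    a,b=F["top"][c],F["side"][c]
    A=sum(np.eye(3)-np.outer(x[4],x[4]) for x in(a,b));B=sum((np.eye(3)-np.outer(x[4],x[4]))@x[3] for x in(a,b))
    print(c,a[0].round(1),a[1],b[0].round(1),b[1],"top",a[2].round(4),"side",b[2].round(4),"tri",np.linalg.solve(A,B).round(4))
    for n in D:
        x=F[n][c];R=D[n]["camera_from_world"];print("  depthz",(x[3]+x[4]*x[5]/(R[:3,:3]@x[4])[2]).round(4))
E
```

```text
red [264.2 167.2] 98 [280.  180.8] 62 top [ 0.4853 -0.0194  0.121 ] side [ 0.4823 -0.0221  0.121 ] tri [ 0.4857 -0.0192  0.1162]
  depthz [ 0.4857 -0.0194  0.1192]
  depthz [ 0.4825 -0.0219  0.1207]
yellow [227.8 159.9] 103 [265.9 159.4] 51 top [0.5067 0.078  0.121 ] side [0.5053 0.0771 0.121 ] tri [0.5067 0.0783 0.1192]
  depthz [0.5069 0.0781 0.12  ]
  depthz [0.505  0.0767 0.1215]
blue [291.1 140.1] 100 [313.9 184. ] 64 top [ 0.5581 -0.093   0.121 ] side [ 0.5556 -0.0961  0.121 ] tri [ 0.5591 -0.0933  0.1161]
  depthz [ 0.5583 -0.0931  0.1201]
  depthz [ 0.5552 -0.0964  0.1215]
green [328.3 152. ] 96 [328.5 209.8] 71 top [ 0.5239 -0.1919  0.121 ] side [ 0.5213 -0.1951  0.121 ] tri [ 0.5248 -0.1927  0.1158]
  depthz [ 0.5243 -0.1922  0.1192]
  depthz [ 0.5216 -0.1949  0.1206]
```

```bash
cat >> h.py <<'E'
POS={"red":(.484,-.0205),"yellow":(.506,.0775),"blue":(.557,-.0945)}
Q=[0.22496,0.97437,0,0]
def press(r,c,hi=0.175):
    x,y=POS[c]
    r.move_linear([x,y,0.155],Q,vel=0.08); r.sleep(0.25)
    f0=np.mean([r.current_contact_force()[2] for _ in range(3)]); z=0.147; log=[]
    r.move_linear([x,y,z],vel=0.03)
    while z>0.1315:
        r.move_linear([x,y,z],vel=0.02); r.sleep(0.06)
        f=r.current_contact_force()[2]-f0; log.append((round(z*1e3,1),round(r.current_tool_pos()[2]*1e3,2),round(f,1)))
        if f>7: break
        z-=0.0007
    r.move_linear([x,y,hi],vel=0.06)
    print(c,f0,log,r.current_t())
E
python3 - <<'E'
from cell import r
from h import *
r.set_gripper(0.0,20)
p=r.current_tool_pos();r.move_linear([p[0],p[1],0.28],vel=0.15)
x,y=POS["red"];r.move_to([x,y,0.24],Q);print(r.current_t(),r.current_tool_pos(),r.current_opening(),r.current_q())
r.move_linear([x,y,.175],vel=.1)
press(r,"red")
E
```

```text
3.3833 [ 0.48407731 -0.01987988  0.24003406] 0.0015735380801364088 [-1.37227594e-01  2.22953403e-01  1.80670710e+00  1.16319378e-04
  1.11188029e+00 -1.25510087e+00]
red 0.5159179724661546 [(147.0, np.float64(147.06), np.float64(-0.9)), (146.3, np.float64(146.29), np.float64(-0.1)), (145.6, np.float64(145.59), np.float64(0.1)), (144.9, np.float64(144.88), np.float64(-1.2)), (144.2, np.float64(144.18), np.float64(0.1)), (143.5, np.float64(143.49), np.float64(-0.2)), (142.8, np.float64(142.76), np.float64(-0.0)), (142.1, np.float64(142.09), np.float64(0.1)), (141.4, np.float64(141.39), np.float64(-0.1)), (140.7, np.float64(140.7), np.float64(-0.8)), (140.0, np.float64(140.0), np.float64(-1.0)), (139.3, np.float64(139.27), np.float64(-0.7)), (138.6, np.float64(138.6), np.float64(-1.3)), (137.9, np.float64(137.88), np.float64(-0.7)), (137.2, np.float64(137.19), np.float64(-1.6)), (136.5, np.float64(136.49), np.float64(-1.0)), (135.8, np.float64(135.78), np.float64(-0.6)), (135.1, np.float64(135.08), np.float64(0.1)), (134.4, np.float64(134.39), np.float64(-0.8)), (133.7, np.float64(133.67), np.float64(-0.1)), (133.0, np.float64(132.99), np.float64(-1.3)), (132.3, np.float64(132.3), np.float64(-0.6)), (131.6, np.float64(131.59), np.float64(-0.5))] 13.2167
```

No contact force appeared, so I'll look before going deeper.

```bash
python3 - <<'E'
from cell import r,optics
from h import *
d=optics.get_image("side");t=optics.get_image("top")
a=d["pixels"][110:250,210:400,::-1];b=t["pixels"][80:220,170:360,::-1]
cv2.imwrite("pics/c1.png",cv2.resize(np.hstack([a,b]),None,fx=2.1,fy=2.1,interpolation=cv2.INTER_CUBIC))
print(r.current_tool_pos(),r.current_opening(),r.current_t(),r.current_ee_rot())
E
```

```text
[ 0.48378243 -0.02047631  0.17462867] 0.0005351960247092707 13.3167 [ 2.24942504e-01  9.74371965e-01 -4.32151607e-05 -3.77012650e-04]
```

View pics/c1.png

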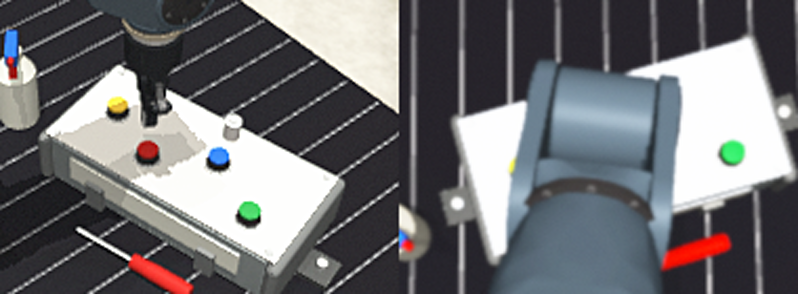

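```bash
python3 - <<'E'
from cell import r,optics
from h import *
d=optics.get_image("side");p=r.current_tool_pos()
for z in(.1526,.158,.163,.168,.122,.112):
    c=d["camera_from_world"]@[p[0],p[1],z,1];print(z,d["fx"]*c[0]/c[2]+d["cx"],d["fy"]*c[1]/c[2]+d["cy"])
import pickle
d0=pickle.load(open("side.pkl","rb"))
hs=lambda i:cv2.cvtColor(i["pixels"],cv2.COLOR_RGB2HSV)
for i in(d0,d):
    for c in H:
        a,b=H[c];u,v=SEED["side"][c];m=cv2.inRange(hs(i),(a,130,40),(b,255,255))[v-12:v+12,u-12:u+12]
        ys,xs=np.nonzero(m);print(c,len(xs),xs.mean()+u-12,ys.mean()+v-12)
a=d["pixels"][140:210,240:330,::-1];b=d0["pixels"][140:210,240:330,::-1]
cv2.imwrite("pics/c2.png",cv2.resize(np.hstack([b,a]),None,fx=4.4,fy=4.4,interpolation=cv2.INTER_CUBIC))
E
```

```text
0.1526 280.40655493581926 173.30687333171613
0.158 280.4706747863864 172.09087303757462
0.163 280.53043554346044 170.95754073038134
0.168 280.5905754745 169.81701758213802
0.122 280.051273125947 180.0446118243457
0.112 279.93805622268553 182.19171270574088
red 65 279.96923076923076 181.0
yellow 51 265.8627450980392 159.37254901960785
blue 67 313.86567164179104 184.16417910447763
green 76 328.4078947368421 210.07894736842104
red 70 279.8857142857143 181.14285714285714
yellow 58 265.7586206896552 159.79310344827587
blue 67 313.86567164179104 184.16417910447763
green 76 328.4078947368421 210.07894736842104
```

View pics/c2.png

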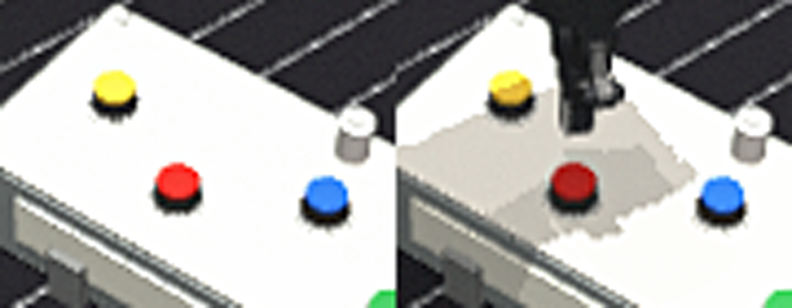

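The side view shows the fingertips at about pixel (280.7,170), higher above the red stud than expected, and the stud hasn't moved. I'll check the tip height with depth.

```bash
python3 - <<'E'
from cell import r,optics
from h import *
d=optics.get_image("side");p=r.current_tool_pos()
v,u=np.mgrid[0:384,0:512];Z=d["depth"]
P=np.stack([(u-d["cx"])/d["fx"]*Z,(v-d["cy"])/d["fy"]*Z,Z],-1)
T=np.linalg.inv(d["camera_from_world"]);W=P@T[:3,:3].T+T[:3,3]
m=(np.hypot(W[...,0]-p[0],W[...,1]-p[1])<.045)&(W[...,2]>.128)&(Z>0)
for k in sorted(zip(W[m][:,2],W[m][:,0]-p[0],W[m][:,1]-p[1],u[m],v[m]))[:22]:print(*np.round(k,4))
print(p,r.current_t(),r.finger_overhang)
E
```

```text
0.1743 0.0011 -0.0094 283.0 170.0
0.1748 -0.0109 -0.0006 278.0 170.0
0.1774 0.0041 -0.0102 284.0 169.0
0.1798 -0.0116 -0.0059 279.0 170.0
0.1806 -0.0119 -0.0015 278.0 169.0
0.1809 -0.0053 -0.0121 282.0 170.0
0.1812 -0.0079 -0.0105 281.0 170.0
0.1826 -0.0129 0.002 277.0 168.0
0.1826 -0.0103 0.0051 277.0 167.0
0.1839 -0.007 -0.0093 281.0 169.0
0.1845 -0.0122 -0.011 280.0 170.0
0.1846 -0.0027 -0.0134 283.0 169.0
0.1846 -0.0121 -0.0062 279.0 169.0
0.185 -0.012 -0.0015 278.0 168.0
0.185 -0.01 -0.0083 280.0 169.0
0.1853 -0.0055 -0.0121 282.0 169.0
0.1874 -0.0043 -0.0105 282.0 168.0
0.1877 -0.0114 -0.0053 279.0 168.0
0.1882 -0.0091 -0.0025 279.0 167.0
0.189 -0.0117 0.0037 277.0 166.0
0.1894 -0.0079 -0.01 281.0 168.0
0.1896 -0.0034 -0.0138 283.0 168.0
[ 0.48384999 -0.0204982   0.17469477] 13.4167 0.022
```

The tips are about 25–30 mm higher than the overhang suggests, roughly level with the TCP. So the first press stopped short, and I'll continue downward guarded by force.

```bash
cat >> h.py <<'E'
def fz(r,n=3):
    s=0
    for _ in range(n): s+=r.current_contact_force()[2]; r.sleep(0.02)
    return s/n
def press2(r,c,z,floor,hi,step=.001,stop=6.5):
    x,y=POS[c]
    r.move_linear([x,y,z+.004],vel=0.08); r.sleep(0.15)
    f0=fz(r,6); log=[]
    while z>floor:
        r.move_linear([x,y,z],vel=0.02); f=fz(r)-f0
        log.append((round(z*1e3,1),round(float(f),1)))
        if f>stop: break
        z-=step
    r.move_linear([x,y,hi],vel=0.08)
    print(c,round(f0,2),log,r.current_t())
E
python3 - <<'E'
from cell import r
from h import *
press2(r,"red",.128,.104,.150)
E
```

```text
red 0.18 [(128.0, 0.2), (127.0, 0.2), (126.0, 0.5), (125.0, -0.3), (124.0, 0.0), (123.0, 0.2), (122.0, -0.6), (121.0, 2.0), (120.0, 2.4), (119.0, 2.5), (118.0, 2.5), (117.0, 2.2), (116.0, 2.3), (115.0, 2.4), (114.0, 2.3), (113.0, 1.8), (112.0, 4.8), (111.0, 8.2)] 20.4917
```

The force profile is clear: contact at about 121.5 mm, steady rub, then the washer from about 112.5 mm. Red is home, and the tip is level with the TCP. Yellow next, then blue.

```bash
python3 - <<'E'
from cell import r
from h import *
r.move_linear([*POS["yellow"],.15],vel=.12)
press2(r,"yellow",.123,.107,.155)
E
```

```text
yellow 0.23 [(123.0, -0.0), (122.0, 2.8), (121.0, 2.3), (120.0, 2.4), (119.0, 2.0), (118.0, 2.0), (117.0, 2.5), (116.0, 2.0), (115.0, 2.4), (114.0, 2.2), (113.0, 2.2), (112.0, 4.4), (111.0, 7.7)] 26.8583
```

```bash
python3 - <<'E'
from cell import r,optics
from h import *
r.move_linear([*POS["blue"],.155],vel=.12)
press2(r,"blue",.123,.107,.19)
d=optics.get_image("side")
print(r.current_t(),r.current_contact_force())
cv2.imwrite("pics/c3.png",cv2.resize(d["pixels"][110:270,190:400,::-1],None,fx=3.6,fy=3.6,interpolation=cv2.INTER_CUBIC))
E
```

```text
blue 0.08 [(123.0, -0.6), (122.0, 1.1), (121.0, 1.9), (120.0, 2.8), (119.0, 2.0), (118.0, 2.0), (117.0, 2.4), (116.0, 2.5), (115.0, 2.2), (114.0, 2.5), (113.0, 2.4), (112.0, 4.2), (111.0, 8.4)] 34.3917
34.4417 [-0.26226298 -0.28085286  0.9120665 ]
```

View pics/c3.png

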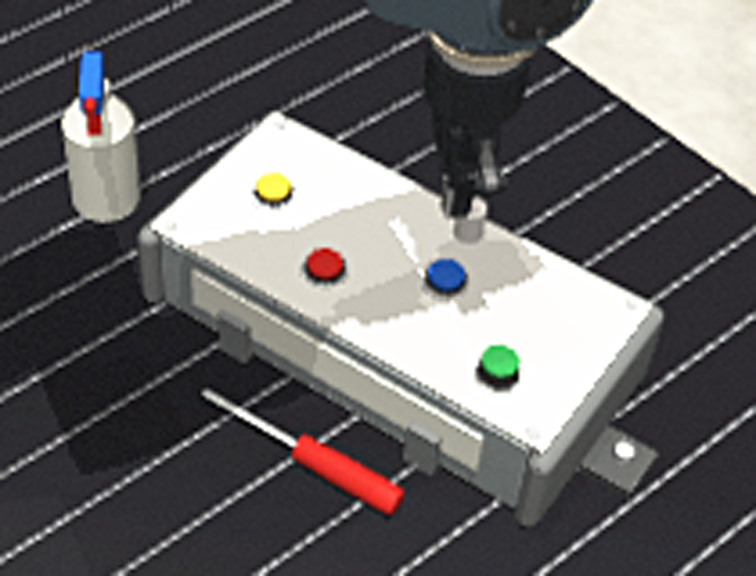

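Red (325,265), yellow (273,188) and blue (446,275) are seated, and green (499,365) still stands. The bottle, screwdriver and can have not moved, and the fingers are clear.

```bash
python3 -c "
from cell import r
print(r.hand_in())"
```

```text
the job is handed in; nothing more can be done
None
```

I pressed the red, yellow and blue studs home in that order, left green standing and the loose objects unmoved as far as the last picture shows, and handed the job in at about 34 s; no verdict was returned.

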